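# Set the tapas dishes into the recesses of the serving board

### The arm

A 6-joint arm with a two-finger parallel gripper is mounted at the origin on a cart in front of the work surface, level with it; the furniture and walls round the work are solid. World frame = base frame: x ahead of the robot, y to its left, z up, the work surface at z = 0. Lengths are in mm, angles in rad, forces in N, time in s.
With the tool pointing down it reaches from about 325 to 775 mm from the base axis. Payload 5.5 kg.
Tool frame: the origin (TCP) lies at the very end of the fingers, on their centre line; the grasp point (between the pads) lies 19 mm behind it (manip.grasp_offset is the distance from the TCP to the grasp point, in mm); z points along the fingers, y is the line along which they close (so a half turn about z gives the same grasp; the last joint's range is limited). The gripper opens to 88 mm and grips with 3 to 60 N. Pads are 20 mm wide; open, the fingers measure 115 mm over their backs; the gripper's body (75 mm by 178 mm) begins 61 mm behind the grasp point.
Start: joints at [1.192, 0.091, 1.231, -0, 1.82, -0.057], TCP at [189.769, 569.213, 222.631] pointing down, gripper open.
Joint ranges: [-2.87, 2.87], [-0.86, 2.18], [0.17, 2.46], [-1.51, 4.65], [0.06, 2.69], [-2.65, 2.65]. Speed limits (rad/s): [2.57, 2.57, 3.01, 3.14, 3.14, 3.14].

### API

Orientations are given as a rotation vector (axis times angle).
In Python, from rig import manip, optics, look_for gives the robot as it stands. The module is installed in compiled form; this text tells all that it offers.
- The arm moves only by the tool play_rows, never from a script. Its arguments are lists of equal length, an entry for each row: "angular": the turn, a rotation vector about the tool's x, y, z in rad, a list of three; "dp": the shift along the tool's x, y, z in m, a list of three; "claw": the finger opening in m, from 0 to 0.0878. In form: {"angular": [[wx, wy, wz], ...], "dp": [[tx, ty, tz], ...], "claw": [claw, ...]}. A call has 1 to 20 rows; each row is the pose to reach, as a shift and turn from the pose commanded when the call began, along the tool's axes at that moment; what a row does not reach only later rows make up. A row lasts 1/12 s, in which the tool goes at most 41.7 mm and 7.16 degrees, less where a joint would pass 70% of its speed; a pose out of reach is approached as far as the arm can. A call with a gripper value outside its range is refused whole. The fingers move at their own pace and stop on an object; "newtons" is the grip in N (left out, the last holds). Time passes only in rows, so rows that repeat a pose let the fingers close. It gives the time, the measured TCP pose, the force, the opening and the grip force at its end, in the units of the state.
- manip.get_obs(): the state, without advancing time (a new reading comes with each control period).
- optics.camera(name): name is "scene" or "top"; returns a dict with "image" (480x640x3 uint8, red, green, blue), "mtx" (3x3 intrinsics, pixels), "cam_to_world" (4x4, takes a point from camera to world coordinates). Camera axes: x right, y down, z forward; pixel columns grow to the right and rows downward; lengths in mm; the calibration is good to about 2 mm. A picture is of the moment at which its call begins. There is no depth.
- manip.hand_in(): hands the job in; it is judged then, once.
Trained networks look in a picture, given as the dict that the camera call returned (one of the last four; its "shot" number tells which), for a name from the list of things; names that differ only in an ending like _2 or _b are one class to them, and where a whole thing is asked for, a point or a joint stands for the part that bears it (a point fixed in the world has none). Each returns a list of dicts, best first, with "p" (0 to 1); they miss things now and then, are a little off and sometimes report something else, mostly with a low value. They report only what shows in the picture. A call takes as long as a camera call. They do not tell look-alikes from the thing itself.
- look_for(name, picture): "at" ([x, y, z] in mm, in the coordinates of the camera as it stood for that picture, good to about 4 mm: the middle of the surface that is visible of it).
The state is a dict: "time_s": time; "joint_pos": joint angles; "joint_vel": joint speeds; "effort": joint torques, N m; "eef_pos": TCP position; "eef_rot": TCP orientation; "ft_force": force on the tool from outside, world axes, zero at the start; "ft_torque": the same for the moment, N m; "finger_gap": opening from 0.0 (shut) to 1.0 (fully open); "grasp_force": force on a finger pad.
Only numpy, scipy, OpenCV 4.12 (cv2) and the standard library are available. Lean on these libraries where they do the work, as an engineer would, in place of code of your own. Each camera call takes 0.05 s, during which the arm holds its last target. There are 200 camera calls.

### The job

The serving board is about to be carried out: slide the three terracotta dishes along it, upright and without lifting them off the board, each into the round recess of its own size, so that every dish has dropped fully home and sits flat in its recess. A dish drops into any recess larger than itself and glides over smaller ones. Leave the sardine tin on the board and the lemon, tomato and garlic beside it where they are.

Things in the scene. Friction and masses are not known exactly. Their poses are not given: they have to be found in the camera images.
- board: wooden serving board, 280 (x) by 490 mm (y), fixed. Origin: centre of its underside; x away from the robot, y left. Deck 24 mm above the worktop; rim 8 mm wide, 10 mm above the deck; bar handles at both y ends. Recesses in its back half at x = +62 mm: large at y = +90, middle -38, small -150 mm. Dishes start on the plain front half near x = -65, y = +90, -38, -166 mm, in any order
- bowl_large: the large dish: plain round terracotta bowl, open at the top, flat bottom 6 mm thick, nearly upright wall 5 mm thick. Outside diameter 108 mm at the foot, 114 mm at the rim; 46 mm tall; clear inside diameter about 97 mm at its floor. Origin: centre of its underside, z up. Stands on the front half of the board at the start
- bowl_middle: the middle dish: plain round terracotta bowl, open at the top, flat bottom 6 mm thick, nearly upright wall 5 mm thick. Outside diameter 90 mm at the foot, 96 mm at the rim; 42 mm tall; clear inside diameter about 79 mm at its floor. Origin: centre of its underside, z up. Stands on the front half of the board at the start
- bowl_small: the small dish: plain round terracotta bowl, open at the top, flat bottom 6 mm thick, nearly upright wall 5 mm thick. Outside diameter 72 mm at the foot, 78 mm at the rim; 38 mm tall; clear inside diameter about 61 mm at its floor. Origin: centre of its underside, z up. Stands on the front half of the board at the start
- recess_large (a point): centre of the floor of the round recess for the large dish: 114 mm in diameter with a 2 mm chamfer at its mouth, 9 mm deep, so 15 mm above the worktop. When the dish is home its origin is at this point (it has 3 mm of play all round).
- recess_middle (a point): centre of the floor of the round recess for the middle dish: 96 mm in diameter with a 2 mm chamfer at its mouth, 9 mm deep, so 15 mm above the worktop. When the dish is home its origin is at this point (it has 3 mm of play all round).
- recess_small (a point): centre of the floor of the round recess for the small dish: 78 mm in diameter with a 2 mm chamfer at its mouth, 9 mm deep, so 15 mm above the worktop. When the dish is home its origin is at this point (it has 3 mm of play all round).
- sardine_tin: closed flat fish tin, 63 x 105 x 26 mm, lying on the board's left end near y = +198 mm, its length along the board's x. Origin: centre of its underside.
- lemon: lemon, 78 x 55 x 56 mm, on the worktop to the right of the board. Origin: centre of its underside.
- tomato: tomato, 58 mm wide, 62 mm tall, on the worktop to the right of the board. Origin: centre of its underside.
- garlic: garlic bulb, 60 mm wide, 58 mm tall, on the worktop to the right of the board. Origin: centre of its underside.
Things that resemble listed ones, but are neither listed nor needed, are in the scene too. Leave any blue look-alike of the bowl_middle alone.

How it is judged:
By the outcome, as a careful person would: the job done as asked, in the order asked, and still so for the second after the job is handed in, with the robot touching nothing.
It also fails if it takes over 61 s, if anything falls off the work surface, if the arm or the gripper's body presses on something with over 40 N, if the wrist force passes 120 N, or if a joint passes its speed limit or range.

## Working session

There is one attempt and no reset: what is moved stays moved. The work goes in short steps, Python scripts to look and compute and a tool call to move; the robot and the scene stay as the last step left them, time stands still between calls to the robot, and variables do not carry over. Pictures are saved under pics/ and viewed, at most 10 in all, crops included, and the job is handed in when it is done.

Besides the shell and the picture viewer there is one more tool, called after ">>>" as name(argument=value, ...) on one line, values as JSON. play_rows: Moves the arm, as the interface text tells. Its arguments: {"type":"object","properties":{"angular":{"type":"array"},"dp":{"type":"array"},"claw":{"type":"array"},"newtons":{"type":"number"}},"required":["angular","dp","claw"]}

```bash
mkdir -p pics
cat > h.py <<'E'
import numpy as np, cv2
from rig import manip, optics, look_for
def w(cam,p): 
    T=np.array(cam["cam_to_world"]); return (T@np.r_[p,1])[:3]
def proj(cam,P):
    T=np.linalg.inv(np.array(cam["cam_to_world"])); q=(T@np.r_[P,1])[:3]; q=np.array(cam["mtx"])@q; return q[:2]/q[2]
def ray(cam,uv,z):
    T=np.array(cam["cam_to_world"]); d=T[:3,:3]@np.linalg.inv(np.array(cam["mtx"]))@np.array([uv[0],uv[1],1.]); o=T[:3,3]; return o+d*(z-o[2])/d[2]
def save(cam,n): cv2.imwrite(n,cam["image"][:,:,::-1])
E
python3 - <<'E'
from h import *
np.set_printoptions(precision=1,suppress=True)
o=manip.get_obs(); print(o["time_s"],o["eef_pos"],o["eef_rot"],o["ft_force"])
for n in("scene","top"):
    c=optics.camera(n); save(c,f"pics/{n}0.png"); print(n,np.array(c["cam_to_world"])[:3,3],np.array(c["mtx"])[0,0])
    for k in["board","bowl_large","bowl_middle","bowl_small","sardine_tin","recess_large","lemon","tomato","garlic"]:
        for d in look_for(k,c)[:4]: 
            P=w(c,d["at"]); print(k,round(d["p"],2),P,proj(c,P))
E
```

```text
0.0 [189.7 568.9 221.5] [-0.5 -3.1  0. ] [0.4 0.6 0.4]
scene [   76.4 -1152.8   894. ] 518.0715688647514
board 0.63 [616.5 -59.3  24.5] [326.4 219.3]
bowl_large 0.6 [503.3 101.6  49.8] [268.7 194.7]
bowl_middle 0.79 [ 721.7 -337.5   19.4] [411.  265.9]
bowl_middle 0.72 [ 387.9 -537.6   17.3] [330.8 369.5]
bowl_middle 0.56 [ 560.4 -616.    18.3] [421.2 366.3]
bowl_small 0.65 [517.9 -41.7  52.4] [292.2 217.3]
sardine_tin 0.88 [513.8 197.2  44.2] [260.8 180.7]
recess_large 0.86 [617.3 -55.   28.1] [326.  217.5]
lemon 0.9 [ 448.  -427.6   46.8] [332.5 315.9]
lemon 0.28 [ 560.6 -479.    40.1] [387.3 316.4]
garlic 0.78 [ 576.8 -368.6   39.8] [368.8 284.6]
top [ 373.1 -178.1 1163.6] 456.42737476703144
board 0.74 [614.6   1.   24.4] [269.1 212.1]
bowl_large 0.74 [500.1  94.2  26.6] [232.4 257.5]
bowl_middle 0.97 [ 555.5 -623.9    7.2] [515.9 229.2]
bowl_middle 0.87 [ 726.1 -343.8    8. ] [401.7 167.6]
bowl_middle 0.85 [ 385.9 -548.8    7.1] [491.  297.4]
bowl_middle 0.66 [ 553.9 -168.9   27.5] [336.1 233.5]
bowl_small 0.56 [529.5 -36.9  30.7] [283.9 244.3]
sardine_tin 0.73 [515.  195.1  39.9] [191.2 252. ]
recess_large 0.95 [610.8   1.8  29.1] [268.6 213.2]
recess_large 0.46 [ 583.4 -354.    34.2] [409.8 219.4]
lemon 0.67 [ 456.3 -406.4   44.4] [434.6 269.3]
lemon 0.2 [ 559.3 -463.9   43.4] [455.6 227.1]
tomato 0.81 [ 561.5 -464.9   44.3] [456.1 226.1]
garlic 0.56 [ 582.3 -354.3   34.7] [410.  219.8]
```

View pics/top0.png

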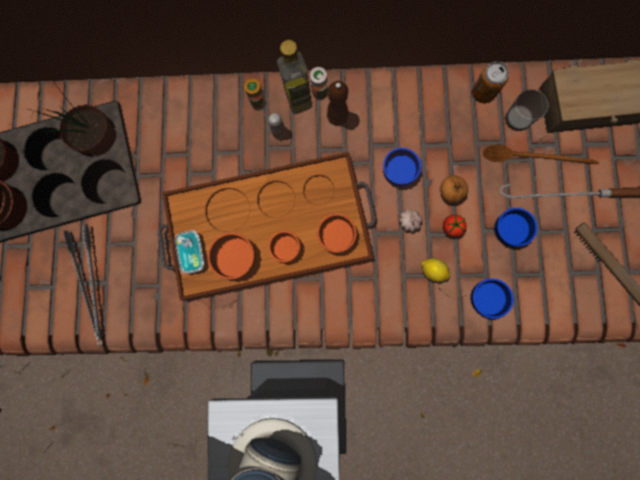

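View pics/scene0.png

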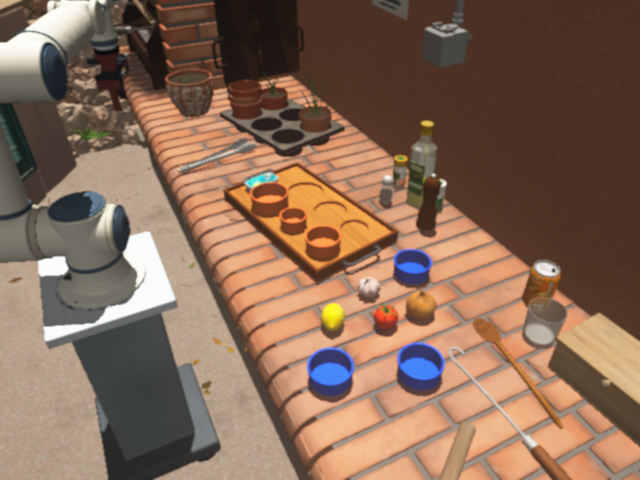

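The top view shows the terracotta dishes: large at (233,257), small at (285,247), middle at (338,235). The recesses are large (228,210), middle (276,199) and small (318,190). Things that could be mistaken for the middle dish are the blue bowls at (402,167), (516,228) and (491,298), and the terracotta pots on the tray at far left. The ones I want are the three terracotta dishes on the board.

Next I'll fit the board and rim circles by edge alignment in both views.

```bash
cat > fit.py <<'E'
from h import *
from scipy.optimize import minimize
from scipy.ndimage import map_coordinates
t=np.linspace(0,2*np.pi,120,endpoint=False); circ=np.c_[np.cos(t),np.sin(t)]
def grads(c):
    im=cv2.GaussianBlur(c["image"].astype(np.float32),(0,0),1.2)
    return np.sqrt(sum(cv2.Sobel(im[:,:,k],cv2.CV_32F,1,0)**2+cv2.Sobel(im[:,:,k],cv2.CV_32F,0,1)**2 for k in range(3)))
def pj(c,P):
    T=np.linalg.inv(np.array(c["cam_to_world"])); q=(P@T[:3,:3].T+T[:3,3])@np.array(c["mtx"]).T; return q[:,:2]/q[:,2:]
def samp(c,g,P):
    uv=pj(c,P); return np.minimum(map_coordinates(g,[uv[:,1],uv[:,0]],order=1),150).mean()
def boardpts(p,z=34):
    s=np.linspace(-1,1,60); a,b=140,245
    L=np.r_[np.c_[a+0*s,b*s],np.c_[-a+0*s,b*s],np.c_[a*s,b+0*s],np.c_[a*s,-b+0*s]]
    return b2w(p,np.c_[L,z+0*L[:,0]])
def b2w(p,L):
    L=np.atleast_2d(L); R=np.array([[np.cos(p[2]),-np.sin(p[2])],[np.sin(p[2]),np.cos(p[2])]])
    return np.c_[L[:,:2]@R.T+p[:2],L[:,2]]
REC={"L":(62,90,57),"M":(62,-38,48),"S":(62,-150,39)}
BOWL={"L":(57,46),"M":(48,42),"S":(39,38)}
def fitboard(cs,p0=(612,1,.206)):
    gs=[grads(c) for c in cs]
    def f(q):
        p=(q[0],q[1],q[2]/200)
        v=0
        for c,g in zip(cs,gs):
            v-=samp(c,g,boardpts(p))
            for x,y,r in REC.values(): v-=.5*samp(c,g,b2w(p,np.c_[circ*r+[x,y],24+0*t]))
        return v
    best=min((minimize(f,[p0[0]+a,p0[1]+b,(p0[2]+e)*200],method="Nelder-Mead") for a in(-6,0,6) for b in(-6,0,6) for e in(-.02,0,.02)),key=lambda r:r.fun)
    return np.array([best.x[0],best.x[1],best.x[2]/200]),best.fun
def fitbowl(cs,k,xy,zb=24,zfree=False):
    R,h=BOWL[k]; gs=[grads(c) for c in cs]
    def f(q):
        z=zb+h+(q[2] if zfree else 0)
        return -sum(samp(c,g,np.c_[circ*R+q[:2],z+0*t])+.5*samp(c,g,np.c_[circ*(R-5)+q[:2],z+0*t]) for c,g in zip(cs,gs))
    best=min((minimize(f,[xy[0]+a,xy[1]+b]+([e] if zfree else []),method="Nelder-Mead") for a in(-6,0,6) for b in(-6,0,6) for e in ((-6,0,6) if zfree else (0,))),key=lambda r:r.fun)
    return best.x,best.fun
E
cat > go.py <<'E'
from fit import *
np.set_printoptions(precision=3,suppress=True)
s,tp=optics.camera("scene"),optics.camera("top")
for n,cs in(("scene",[s]),("top",[tp]),("both",[s,tp])):
    p,v=fitboard(cs); print(n,p,v,"tomb" )
    for k,xy in(("L",ray(tp,(233,257),65)),("S",ray(tp,(285,247),60)),("M",ray(tp,(338,235),64))):
        q,v=fitbowl(cs,k,xy[:2],zfree=n=="both"); print(k,q,v)
for k,(x,y,r) in REC.items(): print(k,b2w(p,[[x,y,24]]))
im=cv2.resize(tp["image"][140:310,150:390],None,fx=3,fy=3,interpolation=cv2.INTER_CUBIC)[:,:,::-1].copy()
def dr(P,col):
    for u in pj(tp,P): cv2.circle(im,tuple(int(v) for v in ((u-[150,140]+.5)*3)),1,col,-1)
dr(boardpts(p),(0,255,0))
for x,y,r in REC.values(): dr(b2w(p,np.c_[circ*r+[x,y],24+0*t]),(255,255,0))
for k,xy in(("L",ray(tp,(233,257),65)),("S",ray(tp,(285,247),60)),("M",ray(tp,(338,235),64))):
    q,_=fitbowl([s,tp],k,xy[:2]); dr(np.c_[circ*BOWL[k][0]+q[:2],24+BOWL[k][1]+0*t],(255,0,255))
cv2.imwrite("pics/c1.png",im)
E
python3 go.py
```

```text
scene [696.978  -5.885   0.114] -266.33935546875 tomb
L [494.566  77.505] -220.857666015625
S [514.552 -38.098] -219.2886962890625
M [ 545.249 -180.281] -218.23089599609375
top [573.097   5.166   0.192] -217.18650817871094 tomb
L [499.421  85.403] -192.5643768310547
S [511.858 -53.621] -191.96926879882812
M [ 538.253 -178.303] -192.97698974609375
both [584.645   9.384   0.198] -482.9866943359375 tomb
L [500.045  87.169  -8.148] -417.52880859375
S [520.096 -41.217  -8.471] -407.43743896484375
M [ 549.645 -170.792   -8.418] -413.490966796875
L [[627.704 109.832  24.   ]]
M [[652.915 -15.66   24.   ]]
S [[ 674.974 -125.466   24.   ]]
```

```bash
sed -i 's/np.minimum(map_coordinates(g,\[uv\[:,1\],uv\[:,0\]\],order=1),150).mean()/np.sqrt(map_coordinates(g,[uv[:,1],uv[:,0]],order=1)).mean()/' fit.py; python3 go.py
```

```text
scene [621.597 -27.469   0.36 ] -28.29494857788086 tomb
L [494.236  85.954] -24.744688034057617
S [513.467 -41.844] -22.530277252197266
M [ 547.522 -177.23 ] -23.20267105102539
top [572.401   4.755   0.193] -22.72153091430664 tomb
L [498.573  88.055] -18.763771057128906
S [512.249 -53.348] -18.26912498474121
M [ 538.247 -178.517] -18.167369842529297
both [583.95    9.568   0.196] -51.19612503051758 tomb
L [497.728  89.545  -3.507] -43.38922119140625
S [509.923 -53.819   8.265] -40.565208435058594
M [ 549.775 -170.915   -5.282] -41.413108825683594
L [[627.266 109.906  24.   ]]
M [[652.156 -15.651  24.   ]]
S [[ 673.934 -125.513   24.   ]]
```

View pics/c1.png

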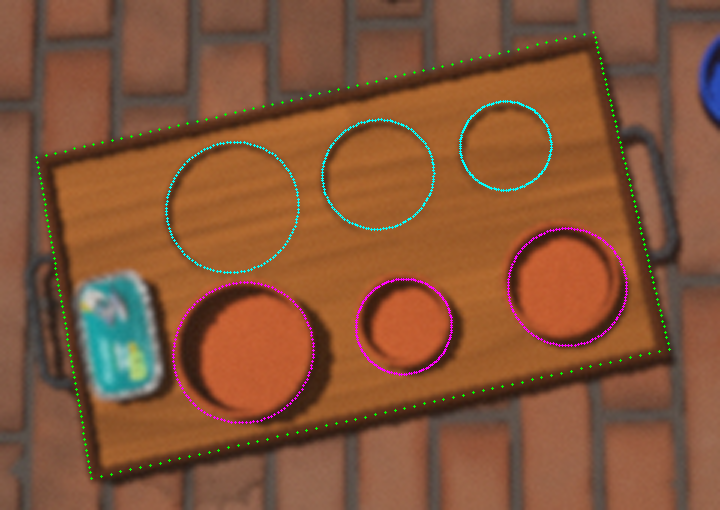

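The crop confirms all three choices: terracotta rims at zoomed pixels (243,352), (404,326) and (567,287). The board outline is about 1 px off, so I'll look at clean crops and pick points.

Run:
```python
import cv2
a=cv2.imread("pics/top0.png")[145:305,155:381]; cv2.imwrite("pics/c2.png",cv2.resize(a,None,fx=3.5,fy=3.5,interpolation=cv2.INTER_CUBIC))
a=cv2.imread("pics/scene0.png")[155:285,215:405]; cv2.imwrite("pics/c3.png",cv2.resize(a,None,fx=4,fy=4,interpolation=cv2.INTER_CUBIC))
```

```text
(no output)
```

View pics/c2.png

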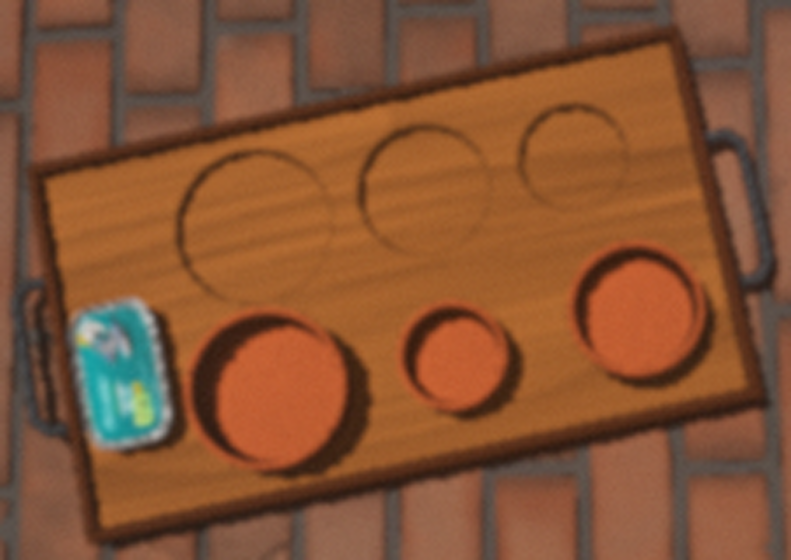

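View pics/c3.png

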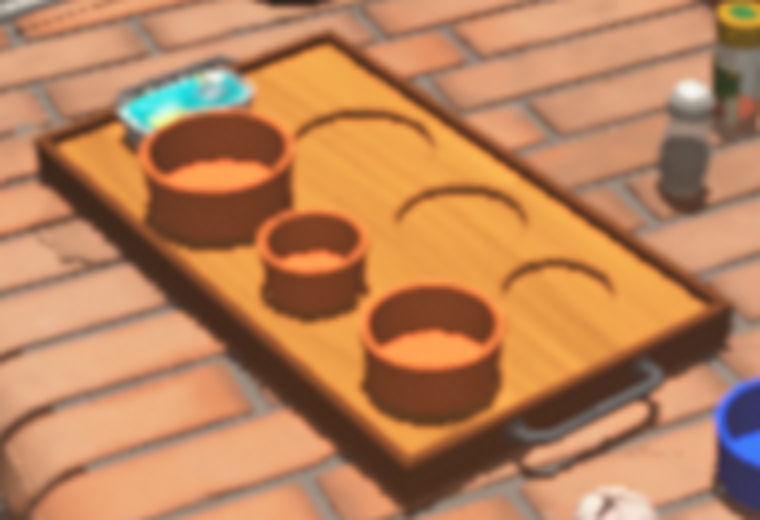

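Picked from the top crop: the rim corners at (35,172), (675,28), (764,398) and (100,538), the recess centres at (255,228), (425,190) and (573,156), and the dish rims at (270,390), (457,358) and (639,312). The scene crop gives rim corners at (40,145), (328,33), (733,305) and (407,465).

```bash
cat > pick.py <<'E'
from fit import *
from scipy.optimize import least_squares
np.set_printoptions(precision=2,suppress=True)
s,tp=optics.camera("scene"),optics.camera("top")
T=lambda a:np.array(a)/3.5+[155,145]-.4; S=lambda a:np.array(a)/4+[215,155]-.4
C=[[140,245,34],[140,-245,34],[-140,-245,34],[-140,245,34]]; RC=[[62,90,24],[62,-38,24],[62,-150,24]]
ct=T([[35,172],[675,28],[764,398],[100,537]]); rt=T([[255,228],[425,190],[573,156]])
cs=S([[328,33],[733,305],[407,465],[40,145]])
o={"corners top":lambda p:pj(tp,b2w(p,C))-ct,"rec top":lambda p:pj(tp,b2w(p,RC))-rt,"corners scene":lambda p:pj(s,b2w(p,C))-cs}
for names in(["corners top"],["rec top"],["corners scene"],list(o)):
    r=least_squares(lambda p:np.concatenate([o[n](p).ravel() for n in names]),[600,0,.2],x_scale=[1,1,.005]); p=r.x
    print(names,p,"res",np.abs(r.fun).max()); print(b2w(p,RC)[:,:2].ravel()); print(r.fun if len(names)<4 else "")
bt=T([[270,390],[639,312],[457,358]]); bs=S([[218,150],[432,326],[312,240]])
for k,a,b in zip("LMS",bt,bs):
    h=24+BOWL[k][1]; print(k,"top",ray(tp,a,h)[:2],"scene",ray(s,b,h)[:2])
    r=least_squares(lambda P:np.r_[pj(tp,P[None])[0]-a,pj(s,P[None])[0]-b],[530,0,60]); print("  tri",r.x)
E
python3 pick.py
```

```text
['corners top'] [580.43   5.72   0.19] res 1.9824064466650952
[ 624.19  105.86  648.52  -19.81  669.8  -129.77]
[-1.16 -0.96  1.86 -0.74  1.22 -0.59 -1.96  1.98]
['rec top'] [580.71   8.49   0.2 ] res 0.15552026638800953
[ 623.85  108.9   648.96  -16.61  670.94 -126.43]
[-0.08  0.06 -0.08 -0.08  0.16  0.01]
['corners scene'] [579.48   3.45   0.19] res 1.4257220698106892
[ 623.6   103.44  647.49  -22.31  668.39 -132.34]
[ 0.55 -0.8   0.33  0.08  0.44  1.   -1.43 -1.38]
['corners top', 'rec top', 'corners scene'] [580.48   6.54   0.19] res 2.283089342182933
[ 624.24  106.68  648.57  -18.99  669.86 -128.94]
[-1.48 -0.97  1.54 -0.75  0.89 -0.61 -2.28  1.97  0.78 -0.12  0.84  0.04
  1.14  0.39  0.15 -1.24  0.13 -0.81  0.65  0.12 -1.59 -1.77]
L top [498.8  85.5] scene [499.5   84.36]
  tri [499.27  85.56  69.29]
M top [ 547.13 -171.69] scene [ 547.87 -174.99]
  tri [ 548.3  -171.94   63.54]
S top [518.78 -43.9 ] scene [519.15 -42.95]
  tri [518.7  -44.01  62.8 ]
```

```bash
cat > st.py <<'E'
from h import *
from scipy.spatial.transform import Rotation as Ro
import sys
np.set_printoptions(precision=4,suppress=True)
def st(): 
    o=manip.get_obs(); R=Ro.from_rotvec(o["eef_rot"]).as_matrix(); return o,R
if __name__=="__main__":
    o,R=st(); print(o["time_s"],o["eef_pos"],"F",o["ft_force"],"gap",o["finger_gap"]*87.8,"j",o["joint_pos"]); print(R)
    for a in sys.argv[1:]:
        P=np.array([float(v) for v in a.split(",")]); print(a,"dp mm",R.T@(P-o["eef_pos"]))
E
python3 st.py 499,85.5,110
```

```text
1.3 [189.7838 569.2131 222.6155] F [ 0.9128 -0.0179 -0.1775] gap 87.93551909536038 j [ 1.1923  0.0911  1.2307 -0.      1.8198 -0.0567]
[[-0.9487  0.3163 -0.    ]
 [ 0.3163  0.9487 -0.    ]
 [-0.     -0.     -1.    ]]
499,85.5,110 dp mm [-446.3378 -361.0708  112.631 ]
```

>>> play_rows(angular=[[0,0,0.526],[0,0,1.052],[0,0,1.052],[0,0,1.052],[0,0,1.052],[0,0,1.052],[0,0,1.052],[0,0,1.052],[0,0,1.052],[0,0,1.052],[0,0,1.052],[0,0,1.052],[0,0,1.052],[0,0,1.052],[0,0,1.052],[0,0,1.052],[0,0,1.052],[0,0,1.052],[0,0,1.052]], dp=[[-0.4463,-0.3611,0.1026],[-0.4463,-0.3611,0.1026],[-0.4463,-0.3611,0.1026],[-0.4463,-0.3611,0.1026],[-0.4463,-0.3611,0.1026],[-0.4463,-0.3611,0.1026],[-0.4463,-0.3611,0.1026],[-0.4463,-0.3611,0.1026],[-0.4463,-0.3611,0.1026],[-0.4463,-0.3611,0.1026],[-0.4463,-0.3611,0.1026],[-0.4463,-0.3611,0.1026],[-0.4463,-0.3611,0.1026],[-0.4463,-0.3611,0.1026],[-0.4463,-0.3611,0.1026],[-0.4463,-0.3611,0.1026],[-0.4463,-0.3611,0.1026],[-0.4463,-0.3611,0.1026],[-0.4463,-0.3611,0.1026]], claw=[0.058,0.058,0.058,0.058,0.058,0.058,0.058,0.058,0.058,0.058,0.058,0.058,0.058,0.058,0.058,0.058,0.058,0.058,0.058], newtons=5)

```text
time_s: 2.88
eef_pos: [498.7, 86.9, 120.6]
eef_rot: [1.989, 2.431, 0.001]
ft_force: [0.7, -0.0, 0.8]
finger_gap: 0.663
grasp_force: 0.0
```

```bash
python3 st.py 499,85.5,38 624,107.5,38
```

```text
2.8833 [498.6687  86.8799 120.644 ] F [ 0.6946 -0.0148  0.8128] gap 58.23976851403195 j [ 0.1051 -0.1603  1.6566  0.0003  1.6444 -0.0941]
[[-0.1979  0.9802  0.0009]
 [ 0.9802  0.1979  0.0004]
 [ 0.0002  0.001  -1.    ]]
499,85.5,38 dp mm [-1.4328 -0.0312 82.6438]
624,107.5,38 dp mm [ -4.6055 126.8503  82.7704]
```

>>> play_rows(angular=[[0,0,0],[0,0,0],[0,0,0],[0,0,0],[0,0,0],[0,0,0],[0,0,0]], dp=[[0,0,0.04],[0,0,0.07],[0,0,0.082],[0,0,0.082],[0,0,0.082],[0,0,0.082],[0,0,0.082]], claw=[0.058,0.058,0.058,0.058,0.07,0.075,0.075], newtons=5)

```text
time_s: 3.47
eef_pos: [500.4, 85.8, 40.6]
eef_rot: [1.99, 2.427, 0.004]
ft_force: [0.6, 0.9, 0.7]
finger_gap: 0.836
grasp_force: 0.0
```

```bash
python3 st.py 624,107.5,38
python3 - <<'E'
from h import *
c=optics.camera("top"); a=c["image"][145:305,155:381,::-1]; a=cv2.resize(a,None,fx=3.5,fy=3.5,interpolation=cv2.INTER_CUBIC); cv2.imwrite("pics/d1.png",a)
E
```

```text
3.4667 [500.3524  85.8499  40.5757] F [0.5575 0.8716 0.6963] gap 73.39756941025442 j [ 0.1029 -0.1207  1.7641  0.      1.4942 -0.0944]
[[-0.196   0.9806  0.0039]
 [ 0.9806  0.196   0.0004]
 [-0.0004  0.0039 -1.    ]]
624,107.5,38 dp mm [ -3.0093 125.4815   3.0699]
```

>>> play_rows(angular=[[0,0,0],[0,0,0],[0,0,0]], dp=[[0,0,0],[0,0,0],[0,0,0]], claw=[0.085,0.085,0.085], newtons=5)

```text
time_s: 3.77
eef_pos: [500.6, 85.7, 40.1]
eef_rot: [1.99, 2.427, 0.005]
ft_force: [2.7, 1.5, 6.2]
finger_gap: 0.891
grasp_force: 5.1
```

```bash
python3 st.py 624,107.5,38
python3 - <<'E'
from h import *
c=optics.camera("scene"); a=c["image"][155:285,215:405,::-1]; a=cv2.resize(a,None,fx=4,fy=4,interpolation=cv2.INTER_CUBIC); cv2.imwrite("pics/d1.png",a)
E
```

```text
3.7667 [500.5564  85.6837  40.1413] F [2.6925 1.5491 6.2279] gap 78.20701256248482 j [ 0.1024 -0.1204  1.7646  0.0002  1.4929 -0.0945]
[[-0.1956  0.9807  0.0044]
 [ 0.9807  0.1956  0.0006]
 [-0.0003  0.0044 -1.    ]]
624,107.5,38 dp mm [ -2.755  125.3156   2.6975]
```

View pics/d1.png

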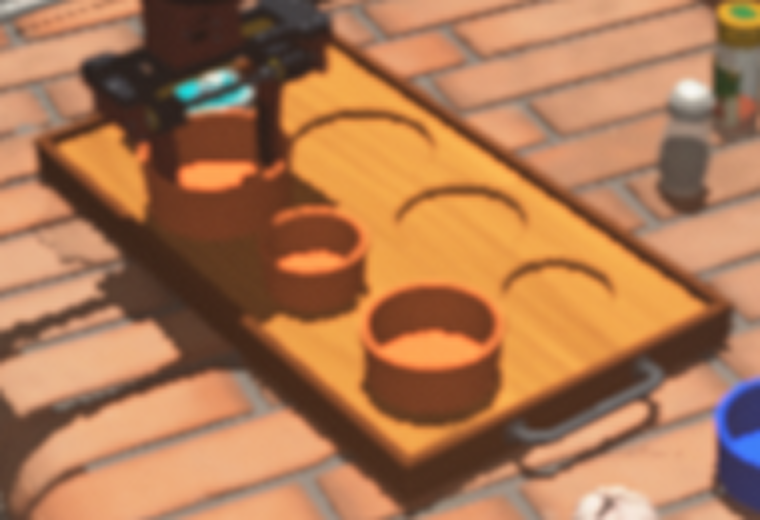

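The grip from inside is centred on the large dish; the TCP at (500.6, 85.7) agrees with vision. Now I'll slide it.

>>> play_rows(angular=[[0,0,0],[0,0,0],[0,0,0],[0,0,0],[0,0,0],[0,0,0],[0,0,0],[0,0,0],[0,0,0],[0,0,0],[0,0,0],[0,0,0],[0,0,0],[0,0,0]], dp=[[0,0.005,0],[0,0.015,0],[-0.001,0.026,0],[-0.001,0.037,0],[-0.001,0.048,0],[-0.001,0.059,0],[-0.002,0.07,0],[-0.002,0.081,0],[-0.002,0.092,0],[-0.0025,0.103,0],[-0.0025,0.114,0],[-0.0025,0.121,0],[-0.0025,0.125,0],[-0.0025,0.125,0]], claw=[0.085,0.085,0.085,0.085,0.085,0.085,0.085,0.085,0.085,0.085,0.085,0.085,0.085,0.085], newtons=5)

```text
time_s: 4.98
eef_pos: [622.4, 107.6, 37.5]
eef_rot: [-1.992, -2.429, 0.0]
ft_force: [1.1, -0.1, -1.0]
finger_gap: 0.905
grasp_force: 4.8
```

```bash
python3 st.py 624,107.5,38
```

```text
4.9833 [622.4121 107.5675  37.4511] F [ 1.1288 -0.069  -0.9605] gap 79.43272107497101 j [ 0.1173  0.2166  1.4216  0.      1.5036 -0.0797]
[[-0.1957  0.9807 -0.0002]
 [ 0.9807  0.1957  0.    ]
 [ 0.0001 -0.0002 -1.    ]]
624,107.5,38 dp mm [-0.3769  1.5438 -0.5492]
```

>>> play_rows(angular=[[0,0,0],[0,0,0],[0,0,0],[0,0,0],[0,0,0],[0,0,0]], dp=[[0,0,0],[0,0,0],[0,0,0],[0,0,-0.04],[0,0,-0.08],[0,0,-0.08]], claw=[0.072,0.064,0.064,0.06,0.05,0.05])

```text
time_s: 5.48
eef_pos: [625.1, 107.9, 128.1]
eef_rot: [1.986, 2.422, 0.015]
ft_force: [1.1, 0.1, 1.9]
finger_gap: 0.585
grasp_force: 0.0
```

```bash
python3 st.py 548,-172,120
python3 - <<'E'
from h import *
c=optics.camera("scene"); a=c["image"][155:285,215:405,::-1]; a=cv2.resize(a,None,fx=4,fy=4,interpolation=cv2.INTER_CUBIC); cv2.imwrite("pics/d2.png",a)
E
```

```text
5.4833 [625.0849 107.9016 128.0995] F [1.0794 0.0596 1.944 ] gap 51.36073519169923 j [ 0.1173  0.1722  1.3096  0.      1.6464 -0.0798]
[[-0.1958  0.9806  0.0133]
 [ 0.9806  0.1958  0.0016]
 [-0.001   0.0133 -0.9999]]
548,-172,120 dp mm [-259.3847 -130.4922    6.6292]
```

View pics/d2.png

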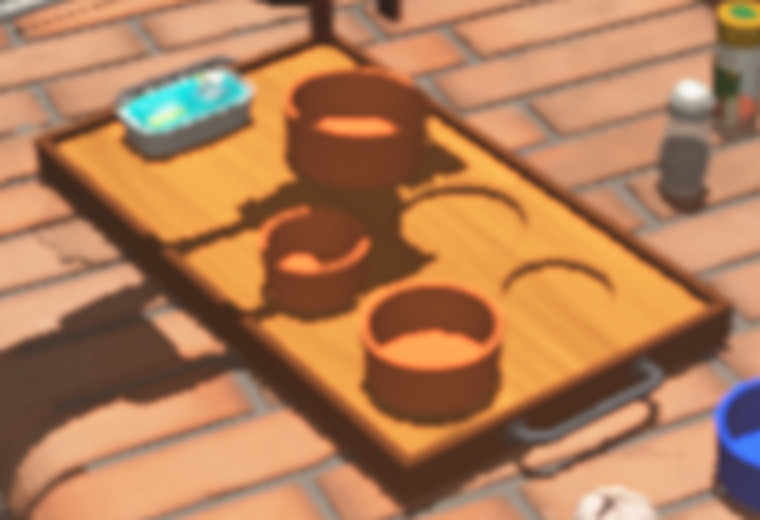

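```bash
cat > ck.py <<'E'
from fit import *
import sys
k,x,y,z0=sys.argv[1],float(sys.argv[2]),float(sys.argv[3]),float(sys.argv[4])
s,tp=optics.camera("scene"),optics.camera("top")
im=cv2.resize(s["image"],None,fx=4,fy=4,interpolation=cv2.INTER_CUBIC)[:,:,::-1].copy()
im2=cv2.resize(tp["image"],None,fx=4,fy=4,interpolation=cv2.INTER_CUBIC)[:,:,::-1].copy()
R,h=BOWL[k]
for i,c in((im,s),(im2,tp)):
  for zb,col in((15,(0,255,0)),(24,(255,0,0))):
    for u in pj(c,np.c_[circ*R+[x,y],zb+h+0*t]): cv2.circle(i,tuple(int(v) for v in (u+.5)*4),1,col,-1)
a,b=[proj(c,(x,y,z0))*4 for c in(s,tp)]
cr=lambda i,u:i[int(u[1])-220:int(u[1])+220,int(u[0])-195:int(u[0])+195]
cv2.imwrite(sys.argv[5],np.hstack([cr(im,a),cr(im2,b)]))
E
python3 ck.py L 624 107.5 50 pics/d3.png
```

```text
(no output)
```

View pics/d3.png

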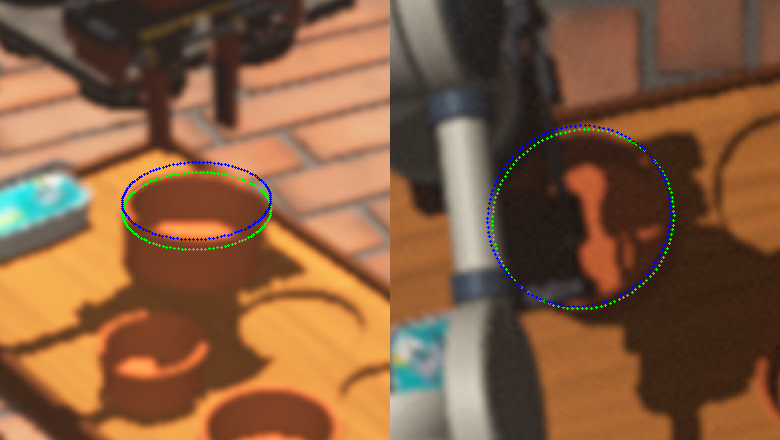

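The finger gap went from 78.2 to 79.4 mm while the tool sank only 2.6 mm, so the large dish has dropped about 9 mm and is home. The picture fits this. Next is the middle dish.

>>> play_rows(angular=[[0,0,0],[0,0,0],[0,0,0],[0,0,0],[0,0,0],[0,0,0],[0,0,0],[0,0,0],[0,0,0],[0,0,0],[0,0,0]], dp=[[-0.259,-0.13,0],[-0.259,-0.13,0],[-0.259,-0.13,0],[-0.259,-0.13,0],[-0.259,-0.13,0],[-0.259,-0.13,0],[-0.259,-0.13,0],[-0.259,-0.13,0],[-0.259,-0.13,0],[-0.259,-0.13,0],[-0.259,-0.13,0]], claw=[0.044,0.044,0.044,0.044,0.044,0.044,0.044,0.044,0.044,0.044,0.044])

```text
time_s: 6.55
eef_pos: [545.1, -170.5, 116.9]
eef_rot: [-1.989, -2.429, 0.0]
ft_force: [0.2, -0.3, 0.3]
finger_gap: 0.501
grasp_force: 0.0
```

```bash
python3 st.py 548,-172,38
```

```text
6.55 [ 545.1244 -170.5124  116.9426] F [ 0.2345 -0.296   0.2976] gap 44.02425505501624 j [-0.363   0.0202  1.491   0.0005  1.6323 -0.5614]
[[-0.1971  0.9804 -0.0015]
 [ 0.9804  0.1971  0.0011]
 [ 0.0014 -0.0013 -1.    ]]
548,-172,38 dp mm [-2.1358  2.6282 78.9364]
```

>>> play_rows(angular=[[0,0,0],[0,0,0],[0,0,0],[0,0,0],[0,0,0],[0,0,0],[0,0,0],[0,0,0],[0,0,0]], dp=[[-0.002,0.0025,0.03],[-0.002,0.0025,0.065],[-0.002,0.0025,0.079],[-0.002,0.0025,0.079],[-0.002,0.0025,0.079],[-0.002,0.0025,0.079],[-0.002,0.0025,0.079],[-0.002,0.0025,0.079],[-0.002,0.0025,0.079]], claw=[0.044,0.044,0.044,0.05,0.055,0.068,0.068,0.068,0.068], newtons=5)

```text
time_s: 7.3
eef_pos: [549.1, -173.3, 40.8]
eef_rot: [1.99, 2.428, 0.003]
ft_force: [1.9, 1.9, 0.9]
finger_gap: 0.69
grasp_force: 5.1
```

```bash
python3 st.py 548,-172,38 637,-124,38 670.5,-128,38 648.7,-18.2,38
```

```text
7.3 [ 549.1482 -173.2617   40.7613] F [1.8596 1.8785 0.9411] gap 60.566838416852875 j [-0.3651  0.0651  1.5815  0.0007  1.4921 -0.5626]
[[-0.1961  0.9806  0.0029]
 [ 0.9806  0.1961 -0.0004]
 [-0.0009  0.0028 -1.    ]]
548,-172,38 dp mm [ 1.4649 -0.8863  2.7575]
637,-124,38 dp mm [31.0822 95.7975  3.0025]
670.5,-128,38 dp mm [ 20.5912 127.8628   3.1025]
648.7,-18.2,38 dp mm [132.5343 128.0156   2.9998]
```

>>> play_rows(angular=[[0,0,0],[0,0,0],[0,0,0],[0,0,0],[0,0,0],[0,0,0],[0,0,0],[0,0,0],[0,0,0],[0,0,0],[0,0,0],[0,0,0],[0,0,0],[0,0,0],[0,0,0],[0,0,0],[0,0,0],[0,0,0],[0,0,0],[0,0,0]], dp=[[0.001,0.005,0],[0.003,0.015,0],[0.005,0.026,0],[0.007,0.037,0],[0.009,0.048,0],[0.011,0.059,0],[0.014,0.07,0],[0.017,0.081,0],[0.021,0.092,0],[0.027,0.101,0],[0.034,0.109,0],[0.043,0.116,0],[0.053,0.121,0],[0.064,0.125,0],[0.075,0.127,0],[0.086,0.128,0],[0.097,0.128,0],[0.107,0.128,0],[0.115,0.128,0],[0.12,0.128,0]], claw=[0.068,0.068,0.068,0.068,0.068,0.068,0.068,0.068,0.068,0.068,0.068,0.068,0.068,0.068,0.068,0.068,0.068,0.068,0.068,0.068])

```text
time_s: 8.97
eef_pos: [649.2, -29.1, 38.4]
eef_rot: [-1.99, -2.429, 0.001]
ft_force: [0.6, -0.7, 0.9]
finger_gap: 0.701
grasp_force: 5.4
```

```bash
python3 st.py 648.7,-18.2,38
```

```text
8.9667 [649.1979 -29.0654  38.361 ] F [ 0.5934 -0.7304  0.8772] gap 61.5523148896231 j [-0.0974  0.265   1.3638  0.0005  1.5145 -0.2954]
[[-0.1967  0.9805 -0.0016]
 [ 0.9805  0.1967  0.0007]
 [ 0.001  -0.0014 -1.    ]]
648.7,-18.2,38 dp mm [10.7507  1.6498  0.3693]
```

>>> play_rows(angular=[[0,0,0],[0,0,0],[0,0,0],[0,0,0],[0,0,0]], dp=[[0.004,0.001,0],[0.008,0.0015,0],[0.0105,0.0015,0],[0.0105,0.0015,0],[0.0105,0.0015,0]], claw=[0.068,0.068,0.068,0.068,0.068])

```text
time_s: 9.38
eef_pos: [648.9, -19.6, 37.8]
eef_rot: [-1.991, -2.428, 0.001]
ft_force: [-0.6, -0.4, -4.7]
finger_gap: 0.702
grasp_force: 5.3
```

```bash
python3 st.py 648.7,-18.2,38
```

```text
9.3833 [648.9307 -19.6417  37.8124] F [-0.5876 -0.3568 -4.6955] gap 61.59969410393667 j [-0.083   0.264   1.3659  0.0007  1.5137 -0.2802]
[[-0.1959  0.9806 -0.002 ]
 [ 0.9806  0.1959  0.0009]
 [ 0.0013 -0.0018 -1.    ]]
648.7,-18.2,38 dp mm [ 1.4592  0.0559 -0.1858]
```

>>> play_rows(angular=[[0,0,0],[0,0,0],[0,0,0],[0,0,0],[0,0,0],[0,0,0]], dp=[[0.001,0,0],[0.001,0,0],[0.001,0,0],[0.001,0,0],[0.001,0,0],[0.001,0,0]], claw=[0.054,0.054,0.068,0.068,0.068,0.068])

```text
time_s: 9.88
eef_pos: [649.6, -19.3, 39.5]
eef_rot: [1.992, 2.428, 0.001]
ft_force: [0.3, -0.2, 0.2]
finger_gap: 0.696
grasp_force: 4.8
```

```bash
python3 st.py 648.7,-18.2,38
```

```text
9.8833 [649.5992 -19.3259  39.4956] F [ 0.2727 -0.1599  0.1578] gap 61.08607053634675 j [-0.082   0.2621  1.3651 -0.0001  1.5136 -0.2787]
[[-0.1955  0.9807  0.0008]
 [ 0.9807  0.1955 -0.0002]
 [-0.0004  0.0008 -1.    ]]
648.7,-18.2,38 dp mm [ 1.2805 -0.6629  1.4946]
```

>>> play_rows(angular=[[0,0,0],[0,0,0],[0,0,0],[0,0,0],[0,0,0],[0,0,0],[0,0,0],[0,0,0]], dp=[[0,0,0],[0,0,0],[0,0,-0.04],[0,0,-0.08],[-0.04,-0.04,-0.08],[-0.06,-0.08,-0.08],[-0.06,-0.12,-0.08],[-0.06,-0.12,-0.08]], claw=[0.05,0.044,0.044,0.04,0.03,0.027,0.027,0.027])

```text
time_s: 10.55
eef_pos: [539.6, -103.4, 118.6]
eef_rot: [-1.994, -2.426, 0.003]
ft_force: [0.0, 0.6, 1.2]
finger_gap: 0.311
grasp_force: 0.0
```

```bash
python3 st.py 518.7,-44,120
cat > ck2.py <<'E'
from fit import *
import sys
s=optics.camera("scene")
im=cv2.resize(s["image"],None,fx=6,fy=6,interpolation=cv2.INTER_CUBIC)[:,:,::-1].copy()
# wall visible extents: dashed predictions of foot (deck level) and rim for both hypotheses
out=[]
for k,x,y in(("L",624,107.5),("M",648.7,-19)):
    R,h=BOWL[k]; u=proj(s,(x,y,45))*6; i=im.copy()
    for zb,col in((15,(0,255,0)),(24,(255,0,0))):
        for v in pj(s,np.c_[circ*R+[x,y],zb+h+0*t])[::3]: cv2.circle(i,tuple(int(q) for q in (v+.5)*6),1,col,-1)
    out.append(np.vstack([j[int(u[1])-140:int(u[1])+140,int(u[0])-190:int(u[0])+190] for j in(im,i)]))
cv2.imwrite(sys.argv[1],np.hstack(out))
E
python3 ck2.py pics/e1.png
```

```text
10.55 [ 539.6077 -103.3764  118.6018] F [0.0491 0.646  1.2224] gap 27.272185642043492 j [-0.2504 -0.0383  1.5462 -0.0012  1.6361 -0.4451]
[[-0.1934  0.9811 -0.0026]
 [ 0.9811  0.1934 -0.0006]
 [-0.0001 -0.0027 -1.    ]]
518.7,-44,120 dp mm [62.299  -9.0321 -1.3802]
```

View pics/e1.png

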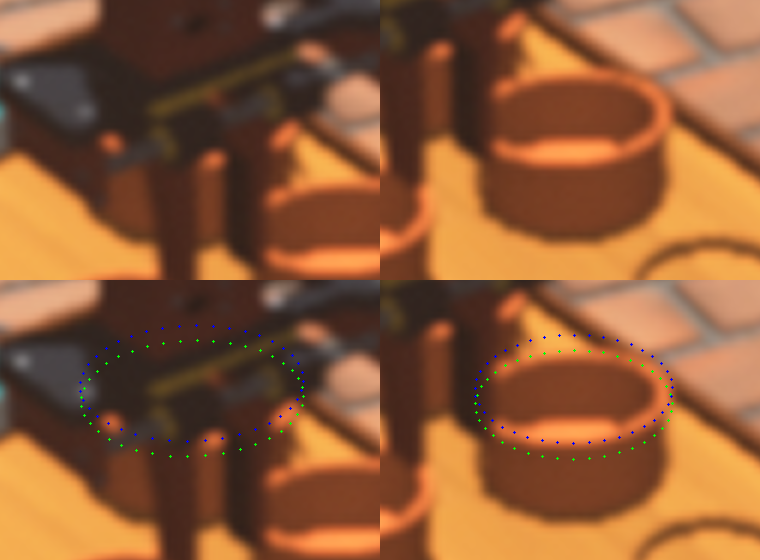

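The middle dish looks tilted: its far rim, at about (570,75) in the crop, is down, while the near rim at (565,163) is still up. So it must go a few mm further toward +y. I'll re-enter, shift it, and check the gap.

>>> play_rows(angular=[[0,0,0],[0,0,0],[0,0,0],[0,0,0],[0,0,0],[0,0,0],[0,0,0],[0,0,0],[0,0,0],[0,0,0],[0,0,0],[0,0,0],[0,0,0],[0,0,0],[0,0,0]], dp=[[0.03,0.04,0],[0.05,0.08,0],[0.061,0.12,0],[0.061,0.12,0],[0.061,0.12,0],[0.061,0.12,0.03],[0.061,0.12,0.06],[0.061,0.12,0.08],[0.061,0.12,0.08],[0.061,0.12,0.08],[0.061,0.12,0.08],[0.061,0.12,0.08],[0.063,0.12,0.08],[0.065,0.12,0.08],[0.065,0.12,0.08]], claw=[0.042,0.042,0.042,0.042,0.042,0.042,0.042,0.042,0.05,0.058,0.068,0.068,0.068,0.068,0.068], newtons=3)

```text
time_s: 11.85
eef_pos: [648.7, -14.0, 39.8]
eef_rot: [1.991, 2.428, 0.001]
ft_force: [0.2, -1.0, -2.2]
finger_gap: 0.718
grasp_force: 3.2
```

```bash
python3 st.py 649,-15,38
```

```text
11.85 [648.704  -13.9826  39.803 ] F [ 0.1693 -1.0008 -2.1774] gap 62.99884243036184 j [-0.0739  0.2588  1.3685 -0.0001  1.513  -0.2711]
[[-0.1959  0.9806  0.0013]
 [ 0.9806  0.1959 -0.0002]
 [-0.0005  0.0013 -1.    ]]
649,-15,38 dp mm [-1.0549  0.0887  1.8036]
```

>>> play_rows(angular=[[0,0,0],[0,0,0],[0,0,0],[0,0,0],[0,0,0],[0,0,0]], dp=[[0,0,0],[0,0,0],[0,0,0],[0,0,0],[0,0,0],[0,0,0]], claw=[0.054,0.054,0.068,0.068,0.068,0.068])

```text
time_s: 12.35
eef_pos: [648.5, -14.0, 39.4]
eef_rot: [1.992, 2.429, 0.001]
ft_force: [0.4, 0.0, 1.2]
finger_gap: 0.708
grasp_force: 2.8
```

```bash
python3 st.py 649,-15,38
```

```text
12.35 [648.5106 -13.9987  39.409 ] F [0.3639 0.0382 1.1772] gap 62.1870834907251 j [-0.0742  0.2593  1.3685  0.0003  1.5133 -0.2714]
[[-0.1959  0.9806  0.0005]
 [ 0.9806  0.1959  0.0003]
 [ 0.0002  0.0005 -1.    ]]
649,-15,38 dp mm [-1.078   0.283   1.4089]
```

The gap is now +1.6 mm, which means home. Moving on to the small dish.

>>> play_rows(angular=[[0,0,0],[0,0,0],[0,0,0],[0,0,0],[0,0,0],[0,0,0],[0,0,0],[0,0,0],[0,0,0],[0,0,0]], dp=[[0,0,0],[0,0,0],[0,0,-0.04],[0,0,-0.08],[-0.001,-0.03,-0.08],[-0.002,-0.07,-0.08],[-0.003,-0.11,-0.08],[-0.004,-0.133,-0.08],[-0.004,-0.133,-0.08],[-0.004,-0.133,-0.08]], claw=[0.05,0.044,0.042,0.04,0.03,0.026,0.026,0.026,0.026,0.026])

```text
time_s: 13.18
eef_pos: [518.3, -44.5, 119.5]
eef_rot: [1.993, 2.427, 0.001]
ft_force: [1.1, 0.0, 0.0]
finger_gap: 0.296
grasp_force: 0.0
```

```bash
python3 st.py 518.7,-44,38
python3 - <<'E'
from h import *
for n in("scene","top"):
    c=optics.camera(n)
    for k in("bowl_large","bowl_middle","bowl_small"):
        for d in look_for(k,c)[:3]: print(n,k,round(d["p"],2),w(c,d["at"]).round(1))
E
```

```text
13.1833 [518.2569 -44.4978 119.484 ] F [1.0998 0.0213 0.0422] gap 26.0252393084053 j [-0.151  -0.1218  1.6237 -0.0001  1.6383 -0.347 ]
[[-0.1947  0.9809  0.0014]
 [ 0.9809  0.1947 -0.0003]
 [-0.0005  0.0013 -1.    ]]
518.7,-44,38 dp mm [ 0.4463  0.428  81.4843]
scene bowl_large 0.85 [634.2  86.6  43.8]
scene bowl_middle 0.93 [ 558.6 -611.1   15.2]
scene bowl_middle 0.77 [ 389.5 -536.    18.9]
scene bowl_middle 0.73 [ 720.9 -338.8   21.8]
scene bowl_small 0.56 [520.7 -39.3  52.7]
top bowl_large 0.65 [629.  156.7  58.7]
top bowl_large 0.16 [687.1 -16.5  41.8]
top bowl_middle 0.77 [ 554.2 -623.9    9.1]
top bowl_middle 0.59 [ 728.7 -343.7    5.9]
top bowl_middle 0.57 [ 389.  -550.5    7.9]
```

>>> play_rows(angular=[[0,0,0],[0,0,0],[0,0,0],[0,0,0],[0,0,0],[0,0,0],[0,0,0],[0,0,0],[0,0,0]], dp=[[0,0,0.03],[0,0,0.065],[0,0,0.081],[0,0,0.081],[0,0,0.081],[0,0,0.081],[0,0,0.081],[0,0,0.081],[0,0,0.081]], claw=[0.026,0.026,0.026,0.03,0.036,0.05,0.05,0.05,0.05], newtons=4)

```text
time_s: 14.33
eef_pos: [520.0, -44.2, 40.0]
eef_rot: [1.99, 2.427, 0.003]
ft_force: [1.1, -0.2, 2.7]
finger_gap: 0.484
grasp_force: 3.7
```

```bash
python3 st.py 671,-124.5,38 671,-126.5,38
```

```text
14.3333 [519.9968 -44.2392  39.9557] F [ 1.0762 -0.1938  2.6588] gap 42.499330396793866 j [-0.1502 -0.0805  1.7278  0.0001  1.4907 -0.3472]
[[-0.1958  0.9806  0.0036]
 [ 0.9806  0.1958 -0.0004]
 [-0.0011  0.0034 -1.    ]]
671,-124.5,38 dp mm [-108.2715  132.3574    2.5256]
671,-126.5,38 dp mm [-110.2328  131.9658    2.5264]
```

>>> play_rows(angular=[[0,0,0],[0,0,0],[0,0,0],[0,0,0],[0,0,0],[0,0,0],[0,0,0],[0,0,0],[0,0,0],[0,0,0],[0,0,0],[0,0,0],[0,0,0],[0,0,0],[0,0,0],[0,0,0],[0,0,0],[0,0,0],[0,0,0],[0,0,0]], dp=[[-0.005,0,0],[-0.015,0.001,0],[-0.026,0.002,0],[-0.037,0.003,0],[-0.048,0.004,0],[-0.059,0.006,0],[-0.07,0.01,0],[-0.08,0.015,0],[-0.089,0.022,0],[-0.097,0.03,0],[-0.103,0.039,0],[-0.107,0.049,0],[-0.109,0.06,0],[-0.109,0.071,0],[-0.109,0.082,0],[-0.109,0.093,0],[-0.109,0.104,0],[-0.109,0.115,0],[-0.109,0.124,0],[-0.109,0.129,0]], claw=[0.05,0.05,0.05,0.05,0.05,0.05,0.05,0.05,0.05,0.05,0.05,0.05,0.05,0.05,0.05,0.05,0.05,0.05,0.05,0.05])

```text
time_s: 16.0
eef_pos: [667.0, -126.4, 38.0]
eef_rot: [-1.992, -2.429, 0.001]
ft_force: [-0.7, -0.8, -0.8]
finger_gap: 0.488
grasp_force: 3.9
```

```bash
python3 st.py 670.3,-125.5,40
```

```text
16.0 [ 666.9852 -126.4267   37.9832] F [-0.6736 -0.8308 -0.8208] gap 42.862578739289404 j [-0.2371  0.3404  1.2739 -0.0007  1.5277 -0.4339]
[[-0.1956  0.9807 -0.0005]
 [ 0.9807  0.1956 -0.0006]
 [-0.0004 -0.0006 -1.    ]]
670.3,-125.5,40 dp mm [ 0.2596  3.4308 -2.0191]
```

Now the last 3 mm, then loosen, regrip and read the gap.

>>> play_rows(angular=[[0,0,0],[0,0,0],[0,0,0],[0,0,0],[0,0,0],[0,0,0],[0,0,0],[0,0,0],[0,0,0],[0,0,0]], dp=[[0,0.0015,0],[0,0.003,0],[0,0.003,0],[0,0.003,0],[0,0.003,0],[0,0.003,0],[0,0.003,0],[0,0.003,0],[0,0.003,0],[0,0.003,0]], claw=[0.05,0.05,0.05,0.036,0.036,0.036,0.05,0.05,0.05,0.05])

```text
time_s: 16.83
eef_pos: [669.5, -125.2, 38.4]
eef_rot: [1.992, 2.429, 0.0]
ft_force: [-0.9, 0.3, 1.3]
finger_gap: 0.499
grasp_force: 3.7
```

```bash
python3 st.py 670.3,-125.5,40
```

```text
16.8333 [ 669.5188 -125.2083   38.4153] F [-0.8772  0.2743  1.2791] gap 43.811258953210846 j [-0.2348  0.3455  1.2669 -0.      1.5289 -0.4318]
[[-0.1957  0.9807  0.0003]
 [ 0.9807  0.1957 -0.0001]
 [-0.0002  0.0002 -1.    ]]
670.3,-125.5,40 dp mm [-0.4392  0.7094 -1.5844]
```

>>> play_rows(angular=[[0,0,0],[0,0,0],[0,0,0],[0,0,0],[0,0,0],[0,0,0],[0,0,0],[0,0,0],[0,0,0],[0,0,0],[0,0,0],[0,0,0],[0,0,0],[0,0,0]], dp=[[0,0,0],[0,0,0],[0,0,0],[0,0,-0.04],[0,0,-0.08],[0,-0.04,-0.12],[0,-0.08,-0.15],[0,-0.12,-0.18],[0,-0.16,-0.18],[0,-0.2,-0.18],[0,-0.24,-0.18],[0,-0.27,-0.18],[0,-0.27,-0.18],[0,-0.27,-0.18]], claw=[0.034,0.026,0.026,0.026,0.026,0.026,0.026,0.026,0.026,0.026,0.026,0.026,0.026,0.026])

```text
time_s: 18.0
eef_pos: [403.1, -178.7, 219.1]
eef_rot: [1.993, 2.424, 0.0]
ft_force: [-0.4, 1.0, 1.2]
finger_gap: 0.294
grasp_force: 0.0
```

```bash
python3 st.py; sed -i 's/("M",648.7,-19))/("M",648.6,-15),("S",670,-125.3))/; s/-190:int(u\[0\])+190/-130:int(u[0])+130/' ck2.py; python3 ck2.py pics/e2.png
```

```text
18.0 [ 403.0913 -178.6632  219.1369] F [-0.3848  1.0177  1.236 ] gap 25.797883135413898 j [-0.4942 -0.3421  1.6346 -0.0002  1.8463 -0.6888]
[[-0.1933  0.9811  0.0024]
 [ 0.9811  0.1933 -0.0015]
 [-0.002   0.002  -1.    ]]
```

View pics/e2.png

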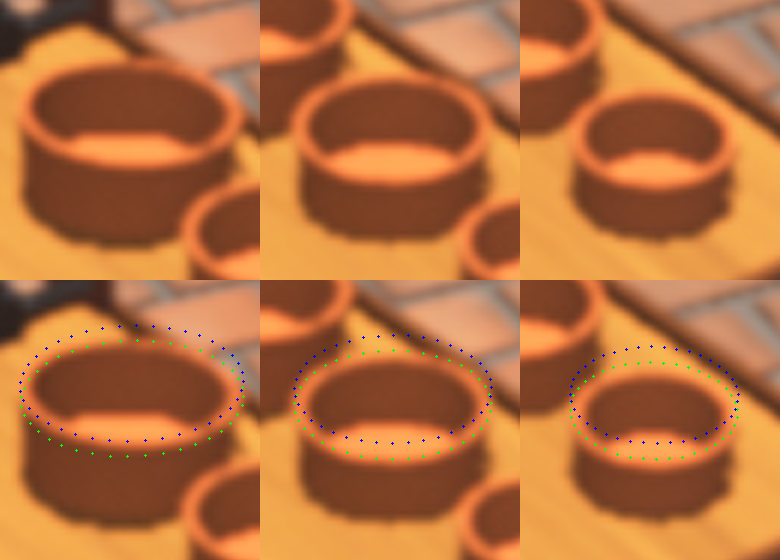

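Middle (crop rim 75–183) and small (93–187) both match the "home" prediction. The large dish does not: 80 px of wall shows where about 63 is expected, with the near side up, so it is tilted and needs about 3.5 mm toward +y. From the middle and small positions, its recess is at about (623, 111).

>>> play_rows(angular=[[0,0,0],[0,0,0],[0,0,0],[0,0,0],[0,0,0],[0,0,0],[0,0,0],[0,0,0],[0,0,0],[0,0,0],[0,0,0],[0,0,0],[0,0,0]], dp=[[0.24,0.2715,0],[0.24,0.2715,0],[0.24,0.2715,0],[0.24,0.2715,0],[0.24,0.2715,0],[0.24,0.2715,0],[0.24,0.2715,0],[0.24,0.2715,0.02],[0.24,0.2715,0.06],[0.24,0.2715,0.1],[0.24,0.2715,0.1],[0.24,0.2715,0.1],[0.24,0.2715,0.1]], claw=[0.05,0.058,0.058,0.058,0.058,0.058,0.058,0.058,0.058,0.058,0.058,0.058,0.058])

```text
time_s: 19.13
eef_pos: [623.9, 110.6, 117.6]
eef_rot: [-1.991, -2.428, 0.002]
ft_force: [-1.0, -0.2, 1.1]
finger_gap: 0.658
grasp_force: 0.0
```

```bash
python3 st.py 622.8,108,39
```

```text
19.1333 [623.9188 110.6298 117.5615] F [-0.9675 -0.228   1.0892] gap 57.811574353419864 j [ 0.1218  0.1874  1.3112 -0.0001  1.645  -0.0754]
[[-0.196   0.9806 -0.002 ]
 [ 0.9806  0.196  -0.0003]
 [ 0.0001 -0.002  -1.    ]]
622.8,108,39 dp mm [-2.3664 -1.4514 78.5645]
```

>>> play_rows(angular=[[0,0,0],[0,0,0],[0,0,0],[0,0,0],[0,0,0],[0,0,0],[0,0,0],[0,0,0],[0,0,0],[0,0,0],[0,0,0],[0,0,0],[0,0,0],[0,0,0],[0,0,0],[0,0,0],[0,0,0],[0,0,0]], dp=[[-0.002,-0.001,0.03],[-0.002,-0.001,0.065],[-0.002,-0.001,0.079],[-0.002,-0.001,0.079],[-0.002,-0.001,0.079],[-0.002,-0.001,0.079],[-0.002,-0.001,0.079],[-0.002,-0.001,0.079],[-0.001,-0.001,0.079],[0,-0.001,0.079],[0.001,-0.001,0.079],[0.001,-0.001,0.079],[0.001,-0.001,0.079],[0.001,-0.001,0.079],[0.001,-0.001,0.079],[0.001,-0.001,0.079],[0.001,-0.001,0.079],[0.001,-0.001,0.079]], claw=[0.058,0.058,0.058,0.062,0.07,0.086,0.086,0.086,0.086,0.086,0.086,0.07,0.07,0.07,0.086,0.086,0.086,0.086], newtons=4)

```text
time_s: 20.63
eef_pos: [623.0, 111.5, 38.5]
eef_rot: [-1.992, -2.429, -0.001]
ft_force: [3.4, 0.8, -3.5]
finger_gap: 0.912
grasp_force: 3.8
```

```bash
python3 st.py 623,111,39
```

```text
20.6333 [622.9563 111.4583  38.5453] F [ 3.38    0.8051 -3.4867] gap 80.03807487637319 j [ 0.1231  0.2187  1.4172  0.0003  1.5055 -0.074 ]
[[-0.1959  0.9806  0.0002]
 [ 0.9806  0.1959  0.0003]
 [ 0.0003  0.0002 -1.    ]]
623,111,39 dp mm [-0.4579 -0.0468 -0.4549]
```

>>> play_rows(angular=[[0,0,0],[0,0,0],[0,0,0],[0,0,0],[0,0,0],[0,0,0],[0,0,0],[0,0,0],[0,0,0],[0,0,0],[0,0,0],[0,0,0],[0,0,0],[0,0,0]], dp=[[0,0,0],[0,0,0],[0,0,0],[0,0,-0.04],[0,0,-0.08],[0,-0.04,-0.12],[0,-0.08,-0.15],[0,-0.12,-0.18],[0,-0.16,-0.18],[0,-0.2,-0.18],[0,-0.24,-0.18],[0,-0.24,-0.18],[0,-0.24,-0.18],[0,-0.24,-0.18]], claw=[0.07,0.06,0.058,0.058,0.058,0.058,0.058,0.058,0.058,0.058,0.058,0.058,0.058,0.058])

```text
time_s: 21.8
eef_pos: [386.9, 64.1, 220.1]
eef_rot: [1.991, 2.427, 0.003]
ft_force: [1.1, 0.2, -0.3]
finger_gap: 0.659
grasp_force: 0.0
```

```bash
cat > prof.py <<'E'
from fit import *
s=optics.camera("scene"); ref=cv2.imread("pics/scene0.png")[:,:,::-1]
def prof(im,x,y):
    u=proj(s,(x,y,45)); c=int(round(u[0])); r0=int(u[1]); 
    return r0, im[r0-22:r0+24,c-1:c+2].astype(int).sum(2).mean(1).round().astype(int)
for n,k,x,y in(("L home","L",623,110.5),("M","M",648.5,-14.5),("S","S",669.7,-125.3)):
    r0,p=prof(s["image"],x,y); R,h=BOWL[k]; c=proj(s,(x,y,45))[0]
    print(n,"from row",r0-22,p.tolist())
    d=np.array([x-76.4,y+1152.8]); d/=np.hypot(*d)
    for zb in(15,24): print("  zb",zb,"far rim",proj(s,(x+d[0]*R,y+d[1]*R,zb+h))[1].round(1),"near rim",proj(s,(x-d[0]*R,y-d[1]*R,zb+h))[1].round(1),"deck foot",proj(s,(x-d[0]*(R-2.3),y-d[1]*(R-2.3),24))[1].round(1))
E
python3 prof.py
python3 - <<'E'
from h import *
c=optics.camera("top")
for k in("sardine_tin","lemon","tomato","garlic"): print(k,[w(c,d["at"]).round(1) for d in look_for(k,c)[:1]])
E
```

```text
L home from row 163 [466, 461, 410, 340, 294, 246, 210, 235, 312, 360, 306, 246, 231, 232, 232, 235, 234, 232, 232, 233, 245, 357, 473, 508, 509, 510, 499, 454, 340, 241, 222, 223, 225, 226, 227, 227, 227, 223, 222, 282, 401, 466, 480, 480, 474, 468]
  zb 15 far rim 171.2 near rim 190.5 deck foot 200.5
  zb 24 far rim 168.8 near rim 188.0 deck foot 200.5
M from row 180 [411, 376, 348, 344, 318, 263, 218, 237, 333, 444, 495, 485, 407, 290, 239, 234, 236, 237, 237, 237, 234, 234, 249, 360, 475, 506, 510, 508, 492, 423, 302, 235, 226, 227, 227, 227, 226, 223, 226, 289, 404, 464, 474, 475, 476, 477]
  zb 15 far rim 190.7 near rim 208.8 deck foot 217.7
  zb 24 far rim 188.2 near rim 206.1 deck foot 217.7
S from row 198 [468, 446, 400, 334, 262, 210, 229, 334, 443, 496, 506, 504, 500, 483, 424, 316, 248, 239, 239, 238, 239, 237, 234, 249, 361, 476, 509, 510, 496, 448, 336, 245, 227, 227, 230, 230, 230, 224, 250, 346, 436, 466, 477, 489, 498, 498]
  zb 15 far rim 210.3 near rim 226.4 deck foot 234.4
  zb 24 far rim 207.7 near rim 223.8 deck foot 234.4
sardine_tin [array([535. , 205.7,  39.6])]
lemon [array([ 457.9, -404.1,   41.7])]
tomato []
garlic [array([ 583.7, -353. ,   37.1])]
```

```bash
cat > wall.py <<'E'
from fit import *
s=optics.camera("scene"); ref=cv2.imread("pics/scene0.png")[:,:,::-1]
def wall(im,k,x,y,off):
    R,h=BOWL[k]; u=proj(s,(x,y,45)); d=np.array([x-76.4,y+1152.8]); d/=np.hypot(*d); n=np.array([-d[1],d[0]])*-1
    # near point of the rim at lateral offset
    f=lambda zr:[proj(s,np.r_[np.array([x,y])+n*off*R-d*r*np.sqrt(1-off**2),z]) for r,z in((R,zr),(R-2.3,24))]
    g=im[:,:,:].astype(float).sum(2); g=cv2.GaussianBlur(g,(0,0),.6)
    a,b=f(70-9-57+h-0 if 0 else 24+h-9)
    rows=np.arange(a[1]-8,b[1]+8,.1); p=map_coordinates(g,[rows,np.full(rows.size,(a[0]+b[0])/2)],order=3)
    m=int(np.argmin(abs(rows-(a[1]*.35+b[1]*.65)))); th=350
    i=m
    while i>0 and p[i]<th:i-=1
    j=m
    while j<len(p)-1 and p[j]<th:j+=1
    L=rows[j]-rows[i]
    per=(f(24+h)[0][1]-f(24+h-9)[0][1])/9
    return L,(b-a)[1],24+h-9-24+(L-(b-a)[1])/-per
for im,t_,B in((ref,"start",(("L",500,85.6),("M",549,-173),("S",519.5,-44.2))),(s["image"],"now",(("L",623,110.5),("M",648.5,-14.5),("S",669.7,-125.3)))):
    for k,x,y in B: print(t_,k,"rim above deck est:",[round(wall(im,k,x,y,o)[2],1) for o in(-.6,-.4,-.2,0,.2,.4,.6)],"full",BOWL[k][1],"home",BOWL[k][1]-9)
for d in look_for("sardine_tin",s)[:2]: print(d["p"],w(s,d["at"]).round(1))
E
python3 wall.py
```

```text
start L rim above deck est: [np.float64(72.1), np.float64(54.6), np.float64(53.3), np.float64(54.0), np.float64(52.6), np.float64(52.9), np.float64(40.7)] full 46 home 37
start M rim above deck est: [np.float64(49.3), np.float64(49.5), np.float64(50.5), np.float64(50.9), np.float64(51.2), np.float64(52.4), np.float64(49.3)] full 42 home 33
start S rim above deck est: [np.float64(42.9), np.float64(43.4), np.float64(45.2), np.float64(44.2), np.float64(43.5), np.float64(43.8), np.float64(46.4)] full 38 home 29
now L rim above deck est: [np.float64(44.5), np.float64(43.9), np.float64(43.6), np.float64(43.6), np.float64(43.6), np.float64(42.8), np.float64(24.4)] full 46 home 37
now M rim above deck est: [np.float64(38.1), np.float64(37.9), np.float64(36.6), np.float64(36.6), np.float64(36.2), np.float64(38.2), np.float64(36.7)] full 42 home 33
now S rim above deck est: [np.float64(34.4), np.float64(32.8), np.float64(32.6), np.float64(33.3), np.float64(33.3), np.float64(33.2), np.float64(33.3)] full 38 home 29
0.92 [511.5 183.7  44.3]
0.19 [549.8 -80.7  25.9]
```

Run:
```python
from h import *
for n,(x0,y0,x1,y1) in(("scene",(240,165,285,200)),("top",(172,228,208,280))):
    ref=cv2.imread(f"pics/{n}0.png"); c=optics.camera(n)["image"][:,:,::-1].copy()
    def teal(i): 
        a=i[y0:y1,x0:x1].astype(int); return (a[:,:,0]>a[:,:,2]+25)&(a[:,:,1]>a[:,:,2]+25)
    for i in(ref,c):
        m=teal(i); ys,xs=np.nonzero(m); print(n,m.sum(),xs.min(),xs.max(),ys.min(),ys.max(),xs.mean().round(2),ys.mean().round(2))
```

```text
scene 204 6 36 8 21 20.43 14.03
scene 254 6 36 8 22 20.64 15.0
top 625 5 29 4 43 16.78 24.11
top 417 5 27 4 35 15.85 18.27
```

The tin hasn't moved (same pixel bounds in both scene pictures), and all three rims have come down by at least 9 mm, evenly all round. Handing in.

```bash
python3 -c "
from rig import manip; print(manip.hand_in())"
```

```text
the job is handed in; nothing more can be done
None
```

I slid all three dishes into their own recesses and handed the job in at about 22 s. Finger-gap and camera checks show each one down and flat, though I had no picture views left to look at the large dish after straightening its tilt, and I did not re-detect the tomato at the end.

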